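# Unload the jar jig onto the drying shelf

### The arm

A 6-joint arm with a two-finger parallel gripper is mounted at the origin on the work surface. World frame = base frame: x ahead of the robot, y to its left, z up, the work surface at z = 0. Lengths are in m, angles in rad, forces in N, time in s.
With the tool pointing down it reaches from about 0.3 to 1 m from the base axis. Payload 5.1 kg.
Tool frame: the origin (TCP) lies on the centre line of the jaws, within the pads' length; the fingertips stand 14 mm ahead of it and the grasp point (between the pads) lies 5 mm behind it (env.tip_extent is the distance from the TCP to the fingertips, in m); z points along the fingers, y is the line along which they close (so a half turn about z gives the same grasp; the last joint's range is limited). The gripper opens to 95 mm and grips with 3 to 60 N. Pads are 20 mm wide; open, the fingers measure 119 mm over their backs; the gripper's body (75 mm by 180 mm) begins 59 mm behind the grasp point.
Start: joints at [1.15, 0.124, 1.65, -0, 1.367, -0.083], TCP at [0.215, 0.613, 0.229] pointing down, gripper open.
Joint ranges: [-2.61, 2.61], [-1.02, 2.33], [0.03, 2.71], [-1.35, 4.49], [0.32, 2.68], [-2.91, 2.91]. Speed limits (rad/s): [2.57, 2.57, 3.14, 3.14, 3.14, 3.14].

### API

Orientations are given as a 3x3 rotation matrix whose columns are the frame's x, y, z axes.
In Python, from bench import env gives the robot as it stands.
- The arm moves only by the shell command python3 -m inch 'ROWS'. ROWS is JSON, a list of rows, each a list of 7 numbers: the shift along the tool's x, y, z in m, then the turn, a rotation vector about the tool's x, y, z in degrees, then the closure, from -1 (fully open) to 1 (shut). In form: [[dx, dy, dz, ax, ay, az, hand], ...]. A call has 1 to 10 rows; each row is the pose to reach, as a shift and turn from the pose commanded when the call began, along the tool's axes at that moment; what a row does not reach only later rows make up. A row lasts 1/10 s, in which the tool goes at most 50 mm and 8.59 degrees, less where a joint would pass 70% of its speed; a pose out of reach is approached as far as the arm can. A call with a gripper value outside its range is refused whole. The fingers move at their own pace and stop on an object; the grip force is fixed at half the most. Time passes only in rows, so rows that repeat a pose let the fingers close. It gives the time, the measured TCP pose, the force, the opening and the grip force at its end, in the units of the state.
- env.state(): the state, without advancing time (a new reading comes with each control period).
- env.snapshot(name): name is "side" or "top"; returns a dict with "img" (420x560x3 uint8, red, green, blue), "mtx" (3x3 intrinsics, pixels), "R" (3x3) and "t" (3): a world point X has camera coordinates R X + t. Camera axes: x right, y down, z forward; pixel columns grow to the right and rows downward; lengths in m; the calibration is good to about 2 mm. A picture is of the moment at which its call begins. There is no depth.
- env.job_done(): hands the job in; it is judged then, once.
Trained networks look in a picture, given as the dict that the camera call returned (one of the last four; its "shot" number tells which), for a name from the list of things; names that differ only in an ending like _2 or _b are one class to them, and where a whole thing is asked for, a point or a joint stands for the part that bears it (a point fixed in the world has none). Each returns a list of dicts, best first, with "score" (0 to 1); they miss things now and then, are a little off and sometimes report something else, mostly with a low value. They report only what shows in the picture. A call takes as long as a camera call.
- env.recognise(name, picture): "point" ([x, y, z] in m, in the coordinates of the camera as it stood for that picture, good to about 4 mm: the middle of the surface that is visible of it).
- env.silhouettes(name, picture): "mask" (420x560 bool, what is visible of it).
- env.place_of(name, picture): "point" ([x, y, z] in m, in the coordinates of the camera as it stood for that picture, good to about 4 mm: a listed point, or the origin of a listed thing).
The state is a dict: "time_s": time; "q": joint angles; "qd": joint speeds; "joint_torque": joint torques, N m; "ee_pos": TCP position; "orientation": TCP orientation; "force": force on the tool from outside, world axes, zero at the start; "moment": the same for the moment, N m; "opening": opening from 0.0 (shut) to 1.0 (fully open); "grasp_force": force on a finger pad.
Only numpy, scipy, OpenCV 4.12 (cv2) and the standard library are available. Lean on these libraries where they do the work, as an engineer would, in place of code of your own. Each camera call takes 0.05 s, during which the arm holds its last target. There are 200 camera calls.

### The job

The lids have cured: press down the lever in front of each loaded well so that its ejector pushes the sunken jar up from below, then lift the jars out and stand them upright on the low red shelf, together with any jars left standing on the bench. Make two neat rows: brown jars side by side on the cork-coloured front line, red jars side by side on the black back line, each centred on its line with no more than a finger's width (about 20 mm) between neighbours. Leave the other things on the bench alone.

Things in the scene. Friction and masses are not known exactly. Their poses are not given: they have to be found in the camera images.
- brown_1: A round natural brown coconut-shell jar with a flush pale cork lid, solid, 60 mm high over the lid, 47 mm across its straight side (16 to 54 mm above the foot), on a grey stone foot 40 mm across and 10 mm high that makes it bottom-heavy; 100 to 200 g. Origin at the centre of the foot's underside, z up its axis. Starts sunk in one of the jig's wells, or is absent.
- brown_2: A round natural brown coconut-shell jar with a flush pale cork lid, solid, 60 mm high over the lid, 47 mm across its straight side (16 to 54 mm above the foot), on a grey stone foot 40 mm across and 10 mm high that makes it bottom-heavy; 100 to 200 g. Origin at the centre of the foot's underside, z up its axis. Starts sunk in one of the jig's wells, or is absent.
- brown_3: A round natural brown coconut-shell jar with a flush pale cork lid, solid, 60 mm high over the lid, 47 mm across its straight side (16 to 54 mm above the foot), on a grey stone foot 40 mm across and 10 mm high that makes it bottom-heavy; 100 to 200 g. Origin at the centre of the foot's underside, z up its axis. Starts standing on the bench between jig and shelf, or is absent.
- red_1: A round red-lacquered shell jar with a flush black lid, solid, 60 mm high over the lid, 47 mm across its straight side (16 to 54 mm above the foot), on a grey stone foot 40 mm across and 10 mm high that makes it bottom-heavy; 100 to 200 g. Origin at the centre of the foot's underside, z up its axis. Starts sunk in one of the jig's wells, or is absent.
- red_2: A round red-lacquered shell jar with a flush black lid, solid, 60 mm high over the lid, 47 mm across its straight side (16 to 54 mm above the foot), on a grey stone foot 40 mm across and 10 mm high that makes it bottom-heavy; 100 to 200 g. Origin at the centre of the foot's underside, z up its axis. Starts sunk in one of the jig's wells, or is absent.
- red_3: A round red-lacquered shell jar with a flush black lid, solid, 60 mm high over the lid, 47 mm across its straight side (16 to 54 mm above the foot), on a grey stone foot 40 mm across and 10 mm high that makes it bottom-heavy; 100 to 200 g. Origin at the centre of the foot's underside, z up its axis. Starts standing on the bench between jig and shelf, or is absent.
- jig: Fixed aluminium block 90 (x) by 244 (y) mm, top 92 mm up. Four square wells (50 by 50 mm, 62 deep, floor 30 mm above the bench) at x = 0, y = -87, -29, 29, 87 mm (wells 0 to 3); a sunk jar's top lies 2 mm below the block's top. Brass ejector disc (27 mm across) in each well's floor. Levers with orange pads on the front (-x) face. Origin: centre of the underside, z up. Some wells may be empty.
- pad_0 (a point): Centre of the upper face of the orange pad (32 by 38 mm) of lever 0, in front of well 0; it moves with the lever: about 77 mm above the bench with the lever up, about 44 mm when fully down, at all times about 107 to 112 mm in front (-x of the jig) of the well's centre.
- lever_0 (a joint): Angle of lever 0, rad: 0 = pad up, ejector down; 0.54 = pad fully down, ejector disc 33 mm up, which lifts the jar in well 0 by 32 mm. Pressing the pad down takes about 4 to 7 N; the lever stays where it is left (friction) and the jar stays up.
- pad_1 (a point): Centre of the upper face of the orange pad (32 by 38 mm) of lever 1, in front of well 1; it moves with the lever: about 77 mm above the bench with the lever up, about 44 mm when fully down, at all times about 107 to 112 mm in front (-x of the jig) of the well's centre.
- lever_1 (a joint): Angle of lever 1, rad: 0 = pad up, ejector down; 0.54 = pad fully down, ejector disc 33 mm up, which lifts the jar in well 1 by 32 mm. Pressing the pad down takes about 4 to 7 N; the lever stays where it is left (friction) and the jar stays up.
- pad_2 (a point): Centre of the upper face of the orange pad (32 by 38 mm) of lever 2, in front of well 2; it moves with the lever: about 77 mm above the bench with the lever up, about 44 mm when fully down, at all times about 107 to 112 mm in front (-x of the jig) of the well's centre.
- lever_2 (a joint): Angle of lever 2, rad: 0 = pad up, ejector down; 0.54 = pad fully down, ejector disc 33 mm up, which lifts the jar in well 2 by 32 mm. Pressing the pad down takes about 4 to 7 N; the lever stays where it is left (friction) and the jar stays up.
- pad_3 (a point): Centre of the upper face of the orange pad (32 by 38 mm) of lever 3, in front of well 3; it moves with the lever: about 77 mm above the bench with the lever up, about 44 mm when fully down, at all times about 107 to 112 mm in front (-x of the jig) of the well's centre.
- lever_3 (a joint): Angle of lever 3, rad: 0 = pad up, ejector down; 0.54 = pad fully down, ejector disc 33 mm up, which lifts the jar in well 3 by 32 mm. Pressing the pad down takes about 4 to 7 N; the lever stays where it is left (friction) and the jar stays up.
- shelf: Fixed low red shelf board, 220 (x) by 250 (y) mm, its upper face 50 mm above the bench, with two painted lines along its y: pale cork-coloured in front, black at the back. Origin at the centre of its underside on the bench, z up, x to the back.
- row_front (a point): Middle of the cork-coloured front line, on the shelf's upper face (45 mm in front of the board's centre); its y axis runs along the line.
- row_back (a point): Middle of the black back line, on the shelf's upper face (45 mm behind the board's centre); its y axis runs along the line.
- glue: White glue bottle, 52 mm across, 130 mm high, beyond the work. Bystander: leave alone.
- varnish: Yellow varnish can, 60 mm across, 90 mm high, beyond the work. Bystander: leave alone.
- brush: Brush lying on the bench at the left. Bystander: leave alone.
- driver: Screwdriver lying on the bench at the right. Bystander: leave alone.
- sandblock: Cork sanding block, 70 by 45 by 28 mm, near the robot. Bystander: leave alone.
- bowl: Brown shell bowl, 90 mm across, 40 mm high, near the robot. Bystander: leave alone.

How it is judged:
On the way:
1. a lever is pressed down, its ejector raised (value of joint any of lever_0, lever_1, lever_2, lever_3 above 0.4 rad), for 0.2 s.
At the end, for the whole second after the job is handed in: Every jar that is present stands upright (within 0.12 rad) and still on the shelf board, brown jars within 15 mm of the front line and red jars within 15 mm of the back line, at most 115 mm from the line's middle, and each within 80 mm, centre to centre, of another jar of its row (if it has one) (x of brown_1 in the frame of row_front between -0.015 and 0.015 m and y of brown_1 in the frame of row_front between -0.115 and 0.115 m and z of brown_1 in the frame of row_front between -0.006 and 0.006 m and angle between each of brown_1, brown_2, brown_3, red_1, red_2, red_3's own z axis and vertical below 0.12 rad and linear speed of each of brown_1, brown_2, brown_3, red_1, red_2, red_3 below 0.02 m/s and (horizontal distance between brown_1 and brown_2 below 0.08 m or horizontal distance between brown_1 and brown_3 below 0.08 m) and x of brown_2 in the frame of row_front between -0.015 and 0.015 m and y of brown_2 in the frame of row_front between -0.115 and 0.115 m and z of brown_2 in the frame of row_front between -0.006 and 0.006 m and (horizontal distance between brown_2 and brown_1 below 0.08 m or horizontal distance between brown_2 and brown_3 below 0.08 m) and x of brown_3 in the frame of row_front between -0.015 and 0.015 m and y of brown_3 in the frame of row_front between -0.115 and 0.115 m and z of brown_3 in the frame of row_front between -0.006 and 0.006 m and (horizontal distance between brown_3 and brown_1 below 0.08 m or horizontal distance between brown_3 and brown_2 below 0.08 m) and x of red_1 in the frame of row_back between -0.015 and 0.015 m and y of red_1 in the frame of row_back between -0.115 and 0.115 m and z of red_1 in the frame of row_back between -0.006 and 0.006 m and (horizontal distance between red_1 and red_2 below 0.08 m or horizontal distance between red_1 and red_3 below 0.08 m) and x of red_2 in the frame of row_back between -0.015 and 0.015 m and y of red_2 in the frame of row_back between -0.115 and 0.115 m and z of red_2 in the frame of row_back between -0.006 and 0.006 m and (horizontal distance between red_2 and red_1 below 0.08 m or horizontal distance between red_2 and red_3 below 0.08 m) and x of red_3 in the frame of row_back between -0.015 and 0.015 m and y of red_3 in the frame of row_back between -0.115 and 0.115 m and z of red_3 in the frame of row_back between -0.006 and 0.006 m and (horizontal distance between red_3 and red_1 below 0.08 m or horizontal distance between red_3 and red_2 below 0.08 m)); the robot touches nothing.
It fails at once if a bystander (glue, varnish, brush, screwdriver, sanding block, bowl) is moved more than 3 cm (distance of any of glue, varnish, brush, driver, sandblock, bowl from where it was at the start of the episode above 0.03 m).
Of brown_1, brown_2, brown_3, red_1, red_2, red_3 only 5 to 6 are there at a start; the rules pass over those that are not, and their reading is None.
At some moment in a run one of brown_1, brown_2, brown_3, red_1, red_2, red_3 may be knocked a few centimetres aside while the robot is not near it.
It also fails if it takes over 208 s, if anything falls off the work surface, if the arm or the gripper's body presses on something with over 40 N, if the wrist force passes 120 N, or if a joint passes its speed limit or range.

## Working session

There is one attempt and no reset: what is moved stays moved. The work goes in short steps, Python scripts to look and compute and a shell command to move; the robot and the scene stay as the last step left them, time stands still between calls to the robot, and variables do not carry over. Pictures are saved under pics/ and viewed, at most 14 in all, crops included, and the job is handed in when it is done.

```bash
mkdir -p pics; ls; cat > h.py <<'E'
import numpy as np, cv2
from bench import env
def snap(n,save=None):
    p=env.snapshot(n)
    if save: cv2.imwrite('pics/'+save,p['img'][:,:,::-1])
    return p
def w(p,c): return np.array(p['R']).T@(np.array(c)-np.array(p['t']))
def find(name,p,k=6,f='place_of'):
    return [(round(d['score'],2),*np.round(w(p,d['point']),3)) for d in getattr(env,f)(name,p)[:k]]
E
python3 - <<'E'
from h import *
s=env.state(); print(s['time_s'],s['ee_pos'],s['orientation'],s['force'],s['opening'])
for n in ('top','side'):
    p=snap(n,n+'0.png'); print(n, 'cam',w(p,[0,0,0]).round(2))
    for o in ('brown_1','red_1','jig','pad_0','pad_1','pad_2','pad_3','shelf','row_front','row_back','glue','varnish','brush','driver','sandblock','bowl'):
        print(o,find(o,p))
E
```

```text
pics
0.0 [0.21519588 0.61270023 0.22738991] [[-9.43495689e-01  3.31383805e-01 -8.11794651e-04]
 [ 3.31384766e-01  9.43493862e-01 -1.86250925e-03]
 [ 1.48717869e-04 -2.02628583e-03 -9.99997936e-01]] [0.07870766 0.32374909 0.29361947] 0.999227675500736
top cam [ 0.24 -0.01  1.61]
brown_1 [(0.69, np.float64(0.54), np.float64(-0.233), np.float64(0.03)), (0.69, np.float64(0.555), np.float64(-0.172), np.float64(0.028)), (0.46, np.float64(0.487), np.float64(0.009), np.float64(-0.004))]
red_1 [(0.51, np.float64(0.537), np.float64(-0.29), np.float64(0.028))]
jig [(0.94, np.float64(0.543), np.float64(-0.255), np.float64(0.001))]
pad_0 [(0.7, np.float64(0.442), np.float64(-0.16), np.float64(0.076)), (0.67, np.float64(0.435), np.float64(-0.217), np.float64(0.078)), (0.63, np.float64(0.429), np.float64(-0.274), np.float64(0.076)), (0.48, np.float64(0.422), np.float64(-0.334), np.float64(0.075))]
pad_1 [(0.7, np.float64(0.442), np.float64(-0.16), np.float64(0.076)), (0.67, np.float64(0.435), np.float64(-0.217), np.float64(0.078)), (0.63, np.float64(0.429), np.float64(-0.274), np.float64(0.076)), (
[... 3665 characters left out ...]

glue [(0.93, np.float64(0.722), np.float64(0.042), np.float64(0.0))]
varnish [(0.86, np.float64(0.74), np.float64(-0.039), np.float64(0.002)), (0.17, np.float64(0.552), np.float64(-0.172), np.float64(0.029))]
brush [(0.96, np.float64(0.538), np.float64(0.462), np.float64(-0.001))]
driver [(0.66, np.float64(0.494), np.float64(-0.458), np.float64(-0.007)), (0.39, np.float64(0.446), np.float64(-0.161), np.float64(0.076)), (0.22, np.float64(0.583), np.float64(0.265), np.float64(0.001))]
sandblock [(0.81, np.float64(0.332), np.float64(0.302), np.float64(0.001))]
bowl [(0.56, np.float64(0.314), np.float64(-0.28), np.float64(0.003)), (0.38, np.float64(0.541), np.float64(0.254), np.float64(0.051))]
```

View pics/top0.png

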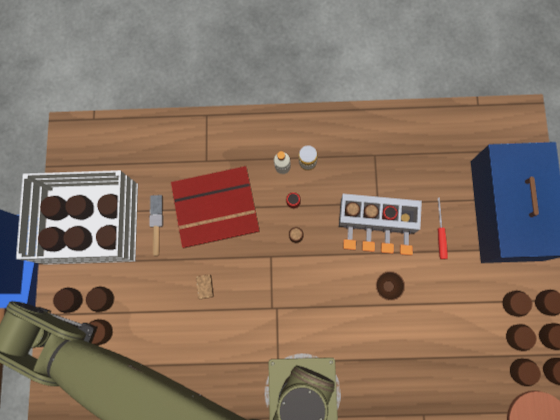

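View pics/side0.png

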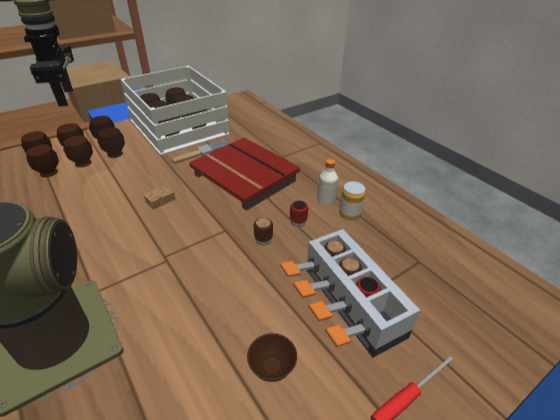

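The top view shows brown jars in wells 3 and 2 (353,209 and 371,211) and a red one in well 1 (390,213). Well 0 (409,214) is empty. On the bench there is a red jar at (293,200) and a brown one at (296,234), so 5 jars in all. The side view agrees, and the networks' poses match it.

```bash
cat > go.py <<'E'
# go.py x y z phi(deg, tool-y heading): prints shift+turn in tool axes from the measured pose
import sys
from h import *
from scipy.spatial.transform import Rotation as Ro
x,y,z,f=map(float,sys.argv[1:5]); s=env.state(); R=np.array(s['orientation'])
f=np.radians(f); ty=np.array([np.cos(f),np.sin(f),0]); tz=np.array([0,0,-1.]); T=np.c_[np.cross(ty,tz),ty,tz]
print(round(s['time_s'],1),np.round(s['ee_pos'],3),'d',(R.T@(np.array([x,y,z])-s['ee_pos'])).round(4),'rot',Ro.from_matrix(R.T@T).as_rotvec(degrees=True).round(1))
E
python3 go.py .443 -.157 .15 82.7
```

```text
1.7 [0.215 0.613 0.229] d [-0.47   -0.6513  0.0786] rot [  0.   -0.  -12.1]
```

```bash
python3 -m inch '[[-0.235,-0.326,0,0,0,-6,1],[-0.235,-0.326,0,0,0,-6,1],[-0.235,-0.326,0,0,0,-6,1],[-0.235,-0.326,0,0,0,-6,1],[-0.235,-0.326,0,0,0,-6,1],[-0.235,-0.326,0,0,0,-6,1],[-0.235,-0.326,0,0,0,-6,1],[-0.235,-0.326,0,0,0,-6,1],[-0.235,-0.326,0,0,0,-6,1],[-0.235,-0.326,0,0,0,-6,1]]'; python3 go.py .443 -.157 .15 82.7
```

```text
time_s: 2.7
ee_pos: [0.3296, 0.227, 0.229]
orientation: [[-0.972, 0.234, 0.001], [0.234, 0.972, 0.001], [-0.001, 0.001, -1.0]]
force: [-0.3, 0.7, 0.1]
opening: 0.217
grasp_force: 0.0
2.7 [0.33  0.227 0.229] d [-0.2002 -0.3468  0.0787] rot [ 0.1  0.  -6.2]
```

```bash
python3 -m inch '[[-0.2,-0.347,0.079,0,0,-6.2,1],[-0.2,-0.347,0.079,0,0,-6.2,1],[-0.2,-0.347,0.079,0,0,-6.2,1],[-0.2,-0.347,0.079,0,0,-6.2,1],[-0.2,-0.347,0.079,0,0,-6.2,1],[-0.2,-0.347,0.079,0,0,-6.2,1],[-0.2,-0.347,0.079,0,0,-6.2,1],[-0.2,-0.347,0.079,0,0,-6.2,1],[-0.2,-0.347,0.079,0,0,-6.2,1],[-0.2,-0.347,0.079,0,0,-6.2,1]]'; python3 go.py .443 -.157 .057 82.7
```

```text
time_s: 3.7
ee_pos: [0.4442, -0.1558, 0.1489]
orientation: [[-0.992, 0.125, -0.002], [0.125, 0.992, 0.002], [0.002, 0.001, -1.0]]
force: [-0.0, 1.1, -0.5]
opening: 0.004
grasp_force: 0.0
3.7 [ 0.444 -0.156  0.149] d [ 0.0009 -0.0015  0.0919] rot [ 0.1 -0.1  0.1]
```

```bash
python3 -m inch '[[0,0,0.04,0,0,0,1],[0,0,0.055,0,0,0,1],[0,0,0.062,0,0,0,1],[0,0,0.069,0,0,0,1],[0,0,0.076,0,0,0,1],[0,0,0.083,0,0,0,1],[0,0,0.089,0,0,0,1],[0,0,0.091,0,0,0,1],[0,0,0.091,0,0,0,1],[0,0,0.091,0,0,0,1]]'
```

```text
time_s: 4.7
ee_pos: [0.4445, -0.1545, 0.0613]
orientation: [[-0.993, 0.122, 0.001], [0.122, 0.993, 0.0], [-0.001, 0.0, -1.0]]
force: [-6.0, 4.2, 12.2]
opening: 0.006
grasp_force: 6.2
```

```bash
python3 -m inch '[[0,0,-0.05,0,0,0,1],[0,0,-0.05,0,0,0,1],[0,-0.03,-0.05,0,0,0,1],[0,-0.058,-0.05,0,0,0,1],[0,-0.058,-0.05,0,0,0,1],[0,-0.058,-0.04,0,0,0,1],[0,-0.058,-0.03,0,0,0,1],[0,-0.058,-0.02,0,0,0,1],[0,-0.058,-0.01,0,0,0,1],[0,-0.058,-0.001,0,0,0,1]]'; python3 go.py .436 -.214 .057 82.7
```

```text
time_s: 5.7
ee_pos: [0.4362, -0.2126, 0.0598]
orientation: [[-0.992, 0.123, -0.002], [0.123, 0.992, 0.0], [0.002, 0.0, -1.0]]
force: [-14.6, 5.2, 48.2]
opening: 0.007
grasp_force: 26.2
5.7 [ 0.436 -0.213  0.06 ] d [ 0.     -0.0014  0.0028] rot [ 0.  -0.1  0.2]
```

```bash
python3 -m inch '[[0,0,0,0,0,0,1],[0,0,-0.05,0,0,0,1],[0,0,-0.05,0,0,0,1],[0,-0.03,-0.05,0,0,0,1],[0,-0.058,-0.05,0,0,0,1],[0,-0.058,-0.05,0,0,0,1],[0,-0.058,-0.03,0,0,0,1],[0,-0.058,-0.02,0,0,0,1],[0,-0.058,-0.01,0,0,0,1],[0,-0.058,0,0,0,0,1]]'; python3 go.py .429 -.272 .057 82.7
```

```text
time_s: 6.7
ee_pos: [0.4291, -0.2706, 0.0599]
orientation: [[-0.992, 0.123, -0.001], [0.123, 0.992, -0.0], [0.001, -0.001, -1.0]]
force: [-11.2, 3.9, 47.0]
opening: 0.004
grasp_force: 25.6
6.7 [ 0.429 -0.271  0.06 ] d [-0.0001 -0.0014  0.0029] rot [-0.  -0.1  0.2]
```

```bash
python3 -m inch '[[0,0,0,0,0,0,1],[0,0,0,0,0,0,1],[0,0,-0.05,0,0,0,1],[0,0,-0.1,0,0,0,1],[0.05,0,-0.15,0,0,0,-1],[0.08,0,-0.18,0,0,0,-1],[0.08,0,-0.18,0,0,0,-1],[0.08,0,-0.18,0,0,0,-1],[0.08,0,-0.18,0,0,0,-1]]'; python3 - <<'E'
from h import *
for n in ('top','side'):
    p=snap(n,n+'1.png')
    for o in ('brown_1','red_1','pad_1'): print(n,o,find(o,p))
E
```

```text
time_s: 7.6
ee_pos: [0.3498, -0.2602, 0.2377]
orientation: [[-0.992, 0.124, -0.001], [0.124, 0.992, 0.002], [0.002, 0.002, -1.0]]
force: [0.3, -0.8, -0.8]
opening: 0.366
grasp_force: 0.0
top brown_1 [(0.79, np.float64(0.551), np.float64(-0.174), np.float64(0.058)), (0.77, np.float64(0.541), np.float64(-0.232), np.float64(0.062)), (0.76, np.float64(0.487), np.float64(0.007), np.float64(-0.001))]
top red_1 [(0.68, np.float64(0.595), np.float64(0.016), np.float64(-0.005)), (0.58, np.float64(0.536), np.float64(-0.292), np.float64(0.06))]
top pad_1 [(0.53, np.float64(0.425), np.float64(-0.277), np.float64(0.043)), (0.53, np.float64(0.435), np.float64(-0.217), np.float64(0.044)), (0.45, np.float64(0.437), np.float64(-0.163), np.float64(0.044))]
side brown_1 [(0.67, np.float64(0.542), np.float64(-0.226), np.float64(0.061)), (0.6, np.float64(0.549), np.float64(-0.172), np.float64(0.058)), (0.55, np.float64(0.483), np.float64(0.006), np.float64(0.002))]
side red_1 [(0.94, np.float64(0.533), np.float64(-0.289), np.float64(0.062))]
side pad_1 [(0.78, np.float64(0.42), np.float64(-0.332), np.float64(0.076)), (0.74, np.float64(0.426), np.float64(-0.274), np.float64(0.044)), (0.74, np.float64(0.736), np.float64(-0.036), np.float64(-0.001)), (0.56, np.float64(0.436), np.float64(-0.218), np.float64(0.047)), (0.38, np.float64(0.441), np.float64(-0.157), np.float64(0.044))]
```

```bash
python3 go.py .551 -.172 .2 -7.3
```

```text
8.0 [ 0.35  -0.261  0.239] d [-0.1886  0.1133  0.0388] rot [-0.  -0.1 90.2]
```

```bash
python3 -m inch '[[-0.1,0.06,0,0,0,84,-1],[-0.1,0.06,0,0,0,84,-1],[-0.1,0.06,0,0,0,84,-1],[-0.1,0.06,0,0,0,84,-1],[-0.1,0.06,0,0,0,84,-1],[-0.189,0.113,0,0,0,84,-1],[-0.189,0.113,0,0,0,84,-1],[-0.189,0.113,0,0,0,84,-1],[-0.189,0.113,0,0,0,84,-1],[-0.189,0.113,0.0,0,0,84,-1]]'; python3 go.py .551 -.172 .108 -7.3
```

```text
time_s: 9.0
ee_pos: [0.5519, -0.1721, 0.2389]
orientation: [[0.022, 1.0, -0.001], [1.0, -0.022, 0.0], [0.0, -0.001, -1.0]]
force: [1.1, 0.8, 0.2]
opening: 0.999
grasp_force: 0.0
9.0 [ 0.552 -0.172  0.239] d [ 1.000e-04 -7.000e-04  1.309e-01] rot [-0.1 -0.   6. ]
```

```bash
python3 -m inch '[[0,0,0,0,0,6,-1],[0,-0.001,0.05,0,0,6,-1],[0,-0.001,0.09,0,0,6,-1],[0,-0.001,0.12,0,0,6,-1],[0,-0.001,0.131,0,0,6,-1],[0,-0.001,0.131,0,0,6,-1],[0,-0.001,0.131,0,0,6,0.5],[0,-0.001,0.131,0,0,6,0.5],[0,-0.001,0.131,0,0,6,0.5],[0,-0.001,0.131,0,0,6,0.5]]'; python3 -m inch '[[0,0,0,0,0,0,0.5],[0,0,0,0,0,0,0.5],[0,0,-0.02,0,0,0,0.5],[0,0,-0.05,0,0,0,0.5],[0,0,-0.1,0,0,0,0.5],[0,0,-0.1,0,0,0,0.5]]'; python3 go.py .528 .318 .2 11
```

```text
time_s: 10.0
ee_pos: [0.5506, -0.1727, 0.1091]
orientation: [[0.122, 0.993, 0.001], [0.993, -0.122, -0.0], [-0.0, 0.001, -1.0]]
force: [0.3, 0.9, -0.1]
opening: 0.717
grasp_force: 0.0
time_s: 10.6
ee_pos: [0.5541, -0.1741, 0.217]
orientation: [[0.122, 0.992, 0.013], [0.993, -0.122, -0.005], [-0.004, 0.013, -1.0]]
force: [0.3, -1.4, 1.4]
opening: 0.498
grasp_force: 29.5
10.6 [ 0.554 -0.174  0.217] d [ 0.4853 -0.0859  0.0141] rot [  0.7   0.3 -18. ]
```

```bash
python3 -m inch '[[0.485,-0.086,0.01,0,0,-18,0.5],[0.485,-0.086,0.01,0,0,-18,0.5],[0.485,-0.086,0.01,0,0,-18,0.5],[0.485,-0.086,0.01,0,0,-18,0.5],[0.485,-0.086,0.01,0,0,-18,0.5],[0.485,-0.086,0.01,0,0,-18,0.5],[0.485,-0.086,0.01,0,0,-18,0.5],[0.485,-0.086,0.01,0,0,-18,0.5],[0.485,-0.086,0.01,0,0,-18,0.5],[0.485,-0.086,0.01,0,0,-18,0.5]]';python3 -m inch '[[0,0,0,0,0,0,0.5],[0,0,0,0,0,0,0.5]]'; python3 go.py .528 .318 .097 11;  python3 - <<'E'
from h import *
for n in ('top','side'):
    p=snap(n,n+'2.png')
    for o in ('brown_1','red_1'): print(n,o,find(o,p))
E
```

```text
time_s: 11.6
ee_pos: [0.523, 0.3217, 0.1977]
orientation: [[-0.192, 0.981, -0.001], [0.981, 0.192, -0.0], [-0.0, -0.001, -1.0]]
force: [0.5, -1.2, -1.1]
opening: 0.497
grasp_force: 29.5
time_s: 11.8
ee_pos: [0.5233, 0.3198, 0.1975]
orientation: [[-0.193, 0.981, -0.001], [0.981, 0.193, -0.001], [-0.001, -0.002, -1.0]]
force: [-0.4, -1.0, -0.5]
opening: 0.498
grasp_force: 29.5
11.8 [0.523 0.32  0.198] d [-0.0026  0.0044  0.1005] rot [-0.1  0.1  0.1]
top brown_1 [(0.68, np.float64(0.544), np.float64(-0.235), np.float64(0.063)), (0.44, np.float64(0.483), np.float64(0.006), np.float64(-0.002)), (0.43, np.float64(0.594), np.float64(0.013), np.float64(-0.001))]
top red_1 [(0.72, np.float64(0.537), np.float64(-0.294), np.float64(0.06)), (0.59, np.float64(0.593), np.float64(0.011), np.float64(-0.005)), (0.4, np.float64(0.72), np.float64(0.043), np.float64(-0.003))]
side brown_1 [(0.87, np.float64(0.543), np.float64(-0.23), np.float64(0.062)), (0.82, np.float64(0.532), np.float64(0.319), np.float64(0.146)), (0.67, np.float64(0.482), np.float64(0.008), np.float64(0.004))]
side red_1 [(0.71, np.float64(0.535), np.float64(-0.291), np.float64(0.059)), (0.62, np.float64(0.598), np.float64(0.005), np.float64(-0.002)), (0.53, np.float64(0.443), np.float64(-0.156), np.float64(0.045))]
```

View pics/side2.png

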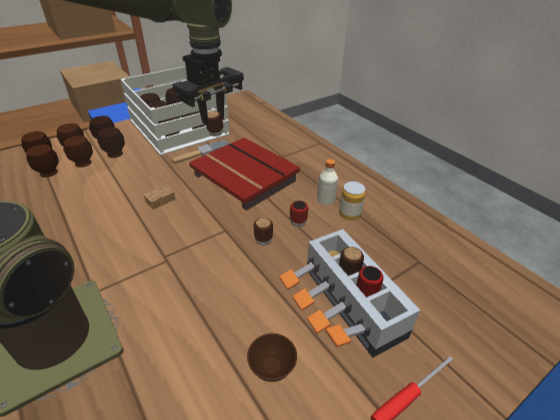

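The brown jar hangs upright in the gripper at (213,122). The other raised jars are still in the wells. I'll lower it onto the front line.

```bash
python3 -m inch '[[-0.002,0.004,0.04,0,0,0,0.5],[-0.002,0.004,0.075,0,0,0,0.5],[-0.002,0.004,0.09,0,0,0,0.5],[-0.002,0.004,0.096,0,0,0,0.5],[-0.002,0.004,0.098,0,0,0,0.5],[-0.002,0.004,0.1,0,0,0,0.5],[-0.002,0.004,0.1,0,0,0,0.5]]'
```

```text
time_s: 12.8
ee_pos: [0.5283, 0.3181, 0.1023]
orientation: [[-0.191, 0.982, -0.001], [0.982, 0.191, -0.0], [0.0, -0.001, -1.0]]
force: [-5.7, -2.7, 9.3]
opening: 0.492
grasp_force: 29.3
```

```bash
python3 -m inch '[[0,0,-0.002,0,0,0,-0.4],[0,0,-0.002,0,0,0,-0.4],[0,0,-0.002,0,0,0,-0.4],[0,0,-0.002,0,0,0,-0.4],[0,0,-0.05,0,0,0,-0.4],[0,0,-0.1,0,0,0,-0.4],[0,0,-0.13,0,0,0,-0.4]]'; python3 go.py .544 -.229 .225 -7.3;  python3 - <<'E'
from h import *
p=snap('side','side3.png')
for o in ('brown_1','red_1'): print(o,find(o,p))
E
```

```text
time_s: 13.5
ee_pos: [0.5294, 0.3187, 0.233]
orientation: [[-0.191, 0.982, 0.004], [0.982, 0.191, 0.002], [0.001, 0.005, -1.0]]
force: [0.1, 0.2, 1.3]
opening: 0.7
grasp_force: 0.0
13.5 [0.529 0.319 0.233] d [-0.5404 -0.0904  0.0068] rot [ 0.3 -0.1 18.3]
brown_1 [(0.87, np.float64(0.532), np.float64(0.319), np.float64(0.046)), (0.72, np.float64(0.476), np.float64(0.007), np.float64(0.004)), (0.64, np.float64(0.542), np.float64(-0.228), np.float64(0.062)), (0.61, np.float64(0.541), np.float64(-0.261), np.float64(-0.001))]
red_1 [(0.94, np.float64(0.534), np.float64(-0.29), np.float64(0.061)), (0.56, np.float64(0.601), np.float64(0.009), np.float64(-0.003))]
```

```bash
python3 -m inch '[[-0.49,-0.082,0,0,0,18,-1],[-0.49,-0.082,0,0,0,18,-1],[-0.49,-0.082,0,0,0,18,-1],[-0.49,-0.082,0,0,0,18,-1],[-0.49,-0.082,0,0,0,18,-1],[-0.49,-0.082,0,0,0,18,-1],[-0.49,-0.082,0,0,0,18,-1],[-0.49,-0.082,0,0,0,18,-1],[-0.49,-0.082,0,0,0,18,-1],[-0.49,-0.082,0,0,0,18,-1]]';python3 -m inch '[[0,0,0,0,0,0,-1],[0,0,0,0,0,0,-1]]'; python3 go.py .543 -.229 .107 -7.3
```

```text
time_s: 14.65
ee_pos: [0.5401, -0.1804, 0.2261]
orientation: [[0.122, 0.993, -0.003], [0.993, -0.122, 0.001], [0.001, -0.003, -1.0]]
force: [0.8, -0.5, -0.1]
opening: 1.001
grasp_force: 0.0
time_s: 14.85
ee_pos: [0.5404, -0.1791, 0.2263]
orientation: [[0.124, 0.992, -0.003], [0.992, -0.124, 0.002], [0.002, -0.004, -1.0]]
force: [0.1, 0.6, -0.0]
opening: 1.003
grasp_force: 0.0
14.8 [ 0.54  -0.179  0.226] d [-0.0494  0.0093  0.1192] rot [-0.2 -0.1  0.2]
```

```bash
python3 -m inch '[[-0.049,0.009,0,0,0,0,-1],[-0.049,0.009,0.05,0,0,0,-1],[-0.049,0.009,0.09,0,0,0,-1],[-0.049,0.009,0.119,0,0,0,-1],[-0.049,0.009,0.119,0,0,0,-1],[-0.049,0.009,0.119,0,0,0,0.5],[-0.049,0.009,0.119,0,0,0,0.5],[-0.049,0.009,0.119,0,0,0,0.5],[-0.049,0.009,0.119,0,0,0,0.5],[-0.049,0.009,0.119,0,0,0,0.5]]'; python3 -m inch '[[0,0,0,0,0,0,0.5],[0,0,0,0,0,0,0.5],[0,0,-0.02,0,0,0,0.5],[0,0,-0.05,0,0,0,0.5],[0,0,-0.1,0,0,0,0.5],[0,0,-0.11,0,0,0,0.5],[0.2,0,-0.11,0,0,-8,0.5],[0.2,0,-0.11,0,0,-8,0.5],[0.2,0,-0.11,0,0,-8,0.5],[0.2,0,-0.11,0,0,-8,0.5]]'; python3 go.py .5405 .2555 .22 11
```

```text
time_s: 15.85
ee_pos: [0.5446, -0.2283, 0.1104]
orientation: [[0.122, 0.993, 0.001], [0.993, -0.122, -0.0], [-0.0, 0.001, -1.0]]
force: [0.0, -0.1, 0.1]
opening: 0.637
grasp_force: 0.0
time_s: 16.85
ee_pos: [0.5683, -0.0281, 0.2189]
orientation: [[-0.017, 1.0, -0.001], [1.0, 0.017, 0.0], [0.0, -0.001, -1.0]]
force: [1.0, 0.1, 0.2]
opening: 0.489
grasp_force: 30.0
16.9 [ 0.568 -0.028  0.219] d [ 0.2841 -0.023  -0.0011] rot [ -0.  -0. -10.]
```

```bash
python3 -m inch '[[0.284,-0.023,0,0,0,-10,0.5],[0.284,-0.023,0,0,0,-10,0.5],[0.284,-0.023,0,0,0,-10,0.5],[0.284,-0.023,0,0,0,-10,0.5],[0.284,-0.023,0,0,0,-10,0.5],[0.284,-0.023,0,0,0,-10,0.5],[0.284,-0.023,0,0,0,-10,0.5],[0.284,-0.023,0.02,0,0,-10,0.5],[0.284,-0.023,0.02,0,0,-10,0.5],[0.284,-0.023,0.02,0,0,-10,0.5]]'; python3 go.py .5405 .2555 .1 11; python3 - <<'E'
from h import *
p=snap('side','side4.png')
for o in ('brown_1',): print(o,find(o,p))
E
```

```text
time_s: 17.85
ee_pos: [0.5402, 0.2529, 0.1986]
orientation: [[-0.19, 0.982, -0.002], [0.982, 0.19, -0.001], [-0.001, -0.002, -1.0]]
force: [0.3, 0.1, -0.4]
opening: 0.49
grasp_force: 30.0
17.9 [0.54  0.253 0.199] d [0.0026 0.001  0.0986] rot [-0.1  0.  -0. ]
brown_1 [(0.88, np.float64(0.484), np.float64(0.005), np.float64(0.005)), (0.82, np.float64(0.538), np.float64(0.252), np.float64(0.152)), (0.71, np.float64(0.532), np.float64(0.319), np.float64(0.046))]
```

```bash
python3 -m inch '[[0.002,0.001,0.04,0,0,0,0.5],[0.002,0.001,0.075,0,0,0,0.5],[0.002,0.001,0.09,0,0,0,0.5],[0.002,0.001,0.096,0,0,0,0.5],[0.002,0.001,0.099,0,0,0,0.5],[0.002,0.001,0.101,0,0,0,0.5],[0.002,0.001,0.101,0,0,0,0.5]]'
```

```text
time_s: 18.65
ee_pos: [0.5423, 0.2563, 0.1003]
orientation: [[-0.191, 0.982, 0.002], [0.982, 0.191, 0.001], [0.0, 0.003, -1.0]]
force: [-0.6, 0.0, -0.9]
opening: 0.491
grasp_force: 30.0
```

```bash
python3 -m inch '[[0,0,0.002,0,0,0,0.5],[0,0,0.003,0,0,0,0.5],[0,0,0.003,0,0,0,0.5]]'
```

```text
time_s: 18.95
ee_pos: [0.5422, 0.2563, 0.0978]
orientation: [[-0.191, 0.982, 0.002], [0.982, 0.191, 0.001], [0.0, 0.002, -1.0]]
force: [-2.3, -0.5, 5.4]
opening: 0.487
grasp_force: 30.0
```

Contact. I'll release, retreat and go for well 1 (the red jar).

```bash
python3 -m inch '[[0,0,0,0,0,0,-0.4],[0,0,0,0,0,0,-0.4],[0,0,0,0,0,0,-0.4],[0,0,0,0,0,0,-0.4],[0,0,-0.05,0,0,0,-0.4],[0,0,-0.1,0,0,0,-0.4],[0,0,-0.13,0,0,0,-0.4],[0,0,-0.13,0,0,0,-0.4]]'; python3 go.py .536 -.288 .225 -7.3;  python3 - <<'E'
from h import *
p=snap('side','side5.png')
for o in ('brown_1','red_1'): print(o,find(o,p))
E
```

```text
time_s: 19.75
ee_pos: [0.5442, 0.2571, 0.2327]
orientation: [[-0.191, 0.982, 0.011], [0.982, 0.191, 0.004], [0.002, 0.011, -1.0]]
force: [-0.2, -0.5, 0.9]
opening: 0.7
grasp_force: 0.0
19.8 [0.544 0.257 0.233] d [-0.5335 -0.1123  0.0054] rot [ 0.6 -0.2 18.3]
brown_1 [(0.78, np.float64(0.543), np.float64(0.259), np.float64(0.053)), (0.77, np.float64(0.534), np.float64(0.319), np.float64(0.05)), (0.74, np.float64(0.54), np.float64(-0.26), np.float64(-0.002)), (0.66, np.float64(0.481), np.float64(0.008), np.float64(0.001)), (0.39, np.float64(0.443), np.float64(-0.159), np.float64(0.041))]
red_1 [(0.97, np.float64(0.534), np.float64(-0.291), np.float64(0.061)), (0.69, np.float64(0.598), np.float64(0.011), np.float64(-0.0)), (0.52, np.float64(0.539), np.float64(-0.26), np.float64(-0.002))]
```

```bash
python3 -m inch '[[-0.48,-0.1,0,0,0,18,-1],[-0.48,-0.1,0,0,0,18,-1],[-0.48,-0.1,0,0,0,18,-1],[-0.48,-0.1,0,0,0,18,-1],[-0.48,-0.1,0,0,0,18,-1],[-0.48,-0.1,0,0,0,18,-1],[-0.48,-0.1,0,0,0,18,-1],[-0.48,-0.1,0,0,0,18,-1],[-0.48,-0.1,0,0,0,18,-1],[-0.48,-0.1,0,0,0,18,-1]]';python3 -m inch '[[0,0,0,0,0,0,-1],[0,0,0,0,0,0,-1]]'; python3 go.py .536 -.288 .107 -7.3
```

```text
time_s: 20.9
ee_pos: [0.5332, -0.2364, 0.2226]
orientation: [[0.123, 0.992, -0.004], [0.992, -0.123, 0.002], [0.001, -0.004, -1.0]]
force: [1.0, 0.6, 1.0]
opening: 1.0
grasp_force: 0.0
time_s: 21.1
ee_pos: [0.5337, -0.2344, 0.223]
orientation: [[0.124, 0.992, -0.004], [0.992, -0.124, 0.003], [0.002, -0.004, -1.0]]
force: [0.3, 0.1, 0.4]
opening: 0.998
grasp_force: 0.0
21.1 [ 0.534 -0.234  0.223] d [-0.0531  0.0094  0.1158] rot [-0.2 -0.1  0.2]
```

```bash
python3 -m inch '[[-0.053,0.009,0,0,0,0,-1],[-0.053,0.009,0.05,0,0,0,-1],[-0.053,0.009,0.09,0,0,0,-1],[-0.053,0.009,0.116,0,0,0,-1],[-0.053,0.009,0.116,0,0,0,-1],[-0.053,0.009,0.116,0,0,0,0.5],[-0.053,0.009,0.116,0,0,0,0.5],[-0.053,0.009,0.116,0,0,0,0.5],[-0.053,0.009,0.116,0,0,0,0.5],[-0.053,0.009,0.116,0,0,0,0.5]]'; python3 -m inch '[[0,0,0,0,0,0,0.5],[0,0,0,0,0,0,0.5],[0,0,-0.02,0,0,0,0.5],[0,0,-0.05,0,0,0,0.5],[0,0,-0.1,0,0,0,0.5],[0,0,-0.11,0,0,0,0.5],[0.2,0,-0.11,0,0,-8,0.5],[0.2,0,-0.11,0,0,-8,0.5],[0.2,0,-0.11,0,0,-8,0.5],[0.2,0,-0.11,0,0,-8,0.5]]'; python3 go.py .623 .304 .21 11
```

```text
time_s: 22.1
ee_pos: [0.5376, -0.2882, 0.1105]
orientation: [[0.122, 0.993, 0.001], [0.993, -0.122, -0.001], [-0.001, 0.001, -1.0]]
force: [-0.4, -1.3, -0.2]
opening: 0.639
grasp_force: 0.0
time_s: 23.1
ee_pos: [0.5612, -0.0878, 0.2188]
orientation: [[-0.017, 1.0, -0.001], [1.0, 0.017, 0.0], [0.0, -0.001, -1.0]]
force: [0.6, 1.3, -1.2]
opening: 0.492
grasp_force: 30.0
23.1 [ 0.561 -0.088  0.219] d [0.3907 0.0684 0.0088] rot [ -0.  -0. -10.]
```

```bash
python3 -m inch '[[0.391,0.068,0,0,0,-10,0.5],[0.391,0.068,0,0,0,-10,0.5],[0.391,0.068,0,0,0,-10,0.5],[0.391,0.068,0,0,0,-10,0.5],[0.391,0.068,0,0,0,-10,0.5],[0.391,0.068,0,0,0,-10,0.5],[0.391,0.068,0,0,0,-10,0.5],[0.391,0.068,0,0,0,-10,0.5],[0.391,0.068,0.02,0,0,-10,0.5],[0.391,0.068,0.02,0,0,-10,0.5]]'; python3 -m inch '[[0,0,0,0,0,0,0.5],[0,0,0,0,0,0,0.5]]'; python3 go.py .623 .304 .1 11; python3 - <<'E'
from h import *
p=snap('side','side6.png')
for o in ('brown_1','red_1'): print(o,find(o,p))
E
```

```text
time_s: 24.1
ee_pos: [0.6206, 0.3033, 0.195]
orientation: [[-0.193, 0.981, -0.007], [0.981, 0.193, -0.003], [-0.002, -0.007, -1.0]]
force: [0.0, -0.6, -2.1]
opening: 0.49
grasp_force: 30.0
time_s: 24.3
ee_pos: [0.623, 0.3017, 0.2001]
orientation: [[-0.19, 0.982, 0.0], [0.982, 0.19, 0.0], [-0.0, 0.0, -1.0]]
force: [-0.1, 0.4, -0.6]
opening: 0.491
grasp_force: 30.0
24.3 [0.623 0.302 0.2  ] d [0.0023 0.0004 0.1001] rot [ 0.   0.  -0.1]
brown_1 [(0.78, np.float64(0.541), np.float64(0.258), np.float64(0.053)), (0.58, np.float64(0.479), np.float64(0.006), np.float64(0.001)), (0.56, np.float64(0.531), np.float64(0.317), np.float64(0.049))]
red_1 [(0.8, np.float64(0.618), np.float64(0.297), np.float64(0.151)), (0.76, np.float64(0.599), np.float64(0.007), np.float64(-0.002)), (0.6, np.float64(0.74), np.float64(-0.037), np.float64(0.003))]
```

```bash
python3 -m inch '[[0.002,0,0.04,0,0,0,0.5],[0.002,0,0.075,0,0,0,0.5],[0.002,0,0.09,0,0,0,0.5],[0.002,0,0.098,0,0,0,0.5],[0.002,0,0.101,0,0,0,0.5],[0.002,0,0.103,0,0,0,0.5],[0.002,0,0.104,0,0,0,0.5],[0.002,0,0.104,0,0,0,0.5]]'
```

```text
time_s: 25.25
ee_pos: [0.6235, 0.305, 0.0979]
orientation: [[-0.191, 0.982, 0.003], [0.982, 0.191, 0.001], [0.001, 0.003, -1.0]]
force: [-0.3, -0.4, 2.4]
opening: 0.489
grasp_force: 30.0
```

```bash
python3 -m inch '[[0,0,0.001,0,0,0,0.5],[0,0,0.001,0,0,0,-0.4],[0,0,0.001,0,0,0,-0.4],[0,0,0,0,0,0,-0.4],[0,0,0,0,0,0,-0.4],[0,0,-0.05,0,0,0,-0.4],[0,0,-0.1,0,0,0,-0.4],[0,0,-0.13,0,0,0,-0.4],[0,0,-0.13,0,0,0,-0.4]]'; python3 go.py .6 .008 .2 11;  python3 - <<'E'
from h import *
for n in ('top','side'):
    p=snap(n,n+'7.png')
    for o in ('brown_1','red_1'): print(o,find(o,p))
E
```

```text
time_s: 26.15
ee_pos: [0.6252, 0.3058, 0.2335]
orientation: [[-0.191, 0.982, 0.011], [0.982, 0.191, 0.004], [0.002, 0.012, -1.0]]
force: [1.3, 0.9, -0.1]
opening: 0.7
grasp_force: 0.0
26.1 [0.625 0.306 0.233] d [-0.2876 -0.082   0.0319] rot [ 0.7 -0.1  0. ]
brown_1 [(0.69, np.float64(0.486), np.float64(0.008), np.float64(-0.002)), (0.44, np.float64(0.542), np.float64(0.248), np.float64(0.05))]
red_1 [(0.52, np.float64(0.597), np.float64(0.009), np.float64(-0.002)), (0.48, np.float64(0.622), np.float64(0.302), np.float64(0.049))]
brown_1 [(0.89, np.float64(0.48), np.float64(0.007), np.float64(0.003)), (0.76, np.float64(0.54), np.float64(0.256), np.float64(0.051)), (0.67, np.float64(0.443), np.float64(-0.158), np.float64(0.043)), (0.61, np.float64(0.619), np.float64(0.302), np.float64(0.049)), (0.49, np.float64(0.532), np.float64(0.317), np.float64(0.051))]
red_1 [(0.75, np.float64(0.598), np.float64(0.008), np.float64(0.001)), (0.61, np.float64(0.485), np.float64(0.008), np.float64(0.007))]
```

View pics/side7.png

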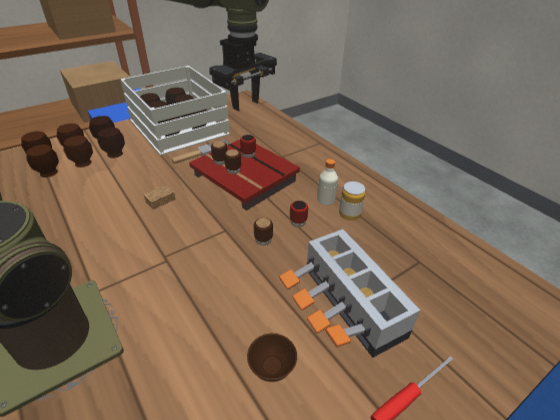

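Three jars stand on the shelf (browns at 218,150 and 233,160, red at 248,145), and the bench jars are unmoved. The red bench jar is close to the glue bottle, so I'll grasp it with the jaws turned to −45°.

```bash
python3 -m inch '[[-0.289,-0.082,0,0,0,56,-1],[-0.289,-0.082,0,0,0,56,-1],[-0.289,-0.082,0,0,0,56,-1],[-0.289,-0.082,0,0,0,56,-1],[-0.289,-0.082,0,0,0,56,-1],[-0.289,-0.082,0,0,0,56,-1],[-0.289,-0.082,0,0,0,56,-1],[-0.289,-0.082,0,0,0,56,-1],[-0.289,-0.082,0,0,0,56,-1],[-0.289,-0.082,0.05,0,0,56,-1]]';python3 go.py .598 .008 .046 -45; python3 - <<'E'
from h import *
p=snap('side')
for o in ('brown_1','red_1'): print(o,find(o,p))
E
```

```text
time_s: 27.45
ee_pos: [0.6024, 0.0059, 0.1832]
orientation: [[0.705, 0.709, 0.016], [0.709, -0.705, -0.001], [0.01, 0.012, -1.0]]
force: [1.5, 0.6, 0.4]
opening: 1.0
grasp_force: 0.0
27.4 [0.602 0.006 0.183] d [-0.003  -0.0062  0.1371] rot [ 0.7 -0.6  0.2]
brown_1 [(0.63, np.float64(0.543), np.float64(0.255), np.float64(0.05)), (0.56, np.float64(0.532), np.float64(0.316), np.float64(0.047)), (0.27, np.float64(0.54), np.float64(-0.259), np.float64(0.001))]
red_1 [(0.73, np.float64(0.6), np.float64(0.007), np.float64(-0.002)), (0.61, np.float64(0.622), np.float64(0.306), np.float64(0.047)), (0.61, np.float64(0.532), np.float64(0.316), np.float64(0.051))]
```

```bash
python3 -m inch '[[0,-0.003,0,0,0,0,-1],[0,-0.003,0.05,0,0,0,-1],[0,-0.003,0.1,0,0,0,-1],[0,-0.003,0.125,0,0,0,-1],[0,-0.003,0.136,0,0,0,-1],[0,-0.003,0.136,0,0,0,-1],[0,-0.003,0.136,0,0,0,-1]]';python3 go.py .599 .008 .046 -45
```

```text
time_s: 28.3
ee_pos: [0.5971, 0.0075, 0.0425]
orientation: [[0.707, 0.708, 0.004], [0.708, -0.707, -0.0], [0.003, 0.003, -1.0]]
force: [-0.3, 0.3, 0.4]
opening: 1.001
grasp_force: 0.0
28.3 [0.597 0.007 0.042] d [ 0.0018  0.001  -0.0035] rot [ 0.2 -0.2  0. ]
```

```bash
python3 -m inch '[[0.001,0,-0.003,0,0,0,0.5],[0.001,0,-0.003,0,0,0,0.5],[0.001,0,-0.003,0,0,0,0.5],[0.001,0,-0.003,0,0,0,0.5],[0.001,0,-0.003,0,0,0,0.5],[0.001,0,-0.003,0,0,0,0.5],[0.001,0,-0.03,0,0,0,0.5],[0.001,0,-0.08,0,0,0,0.5],[0.001,0,-0.13,0,0,0,0.5],[0.001,0,-0.16,0,0,0,0.5]]';python3 go.py .635 .241 .2 11
```

```text
time_s: 29.3
ee_pos: [0.5968, 0.008, 0.2038]
orientation: [[0.707, 0.707, 0.005], [0.707, -0.707, -0.0], [0.003, 0.004, -1.0]]
force: [0.7, 0.4, -0.6]
opening: 0.485
grasp_force: 29.9
29.3 [0.597 0.008 0.204] d [ 0.1918 -0.1377  0.0039] rot [  0.3  -0.1 -56. ]
```

```bash
python3 -m inch '[[0.192,-0.138,0,0,0,-56,0.5],[0.192,-0.138,0,0,0,-56,0.5],[0.192,-0.138,0,0,0,-56,0.5],[0.192,-0.138,0,0,0,-56,0.5],[0.192,-0.138,0,0,0,-56,0.5],[0.192,-0.138,0,0,0,-56,0.5],[0.192,-0.138,0,0,0,-56,0.5],[0.192,-0.138,0,0,0,-56,0.5],[0.192,-0.138,0,0,0,-56,0.5],[0.192,-0.138,0,0,0,-56,0.5]]';python3 go.py .635 .241 .1 11; python3 - <<'E'
from h import *
p=snap('side')
for o in ('brown_1','red_1'): print(o,find(o,p))
E
```

```text
time_s: 30.3
ee_pos: [0.6336, 0.2411, 0.1993]
orientation: [[-0.189, 0.982, -0.001], [0.982, 0.189, -0.0], [-0.0, -0.001, -1.0]]
force: [-0.4, -0.5, -0.7]
opening: 0.486
grasp_force: 29.9
30.3 [0.634 0.241 0.199] d [-0.0003  0.0014  0.0993] rot [-0.   0.  -0.1]
brown_1 [(0.66, np.float64(0.542), np.float64(0.257), np.float64(0.051)), (0.58, np.float64(0.535), np.float64(0.317), np.float64(0.048)), (0.58, np.float64(0.483), np.float64(0.005), np.float64(0.002)), (0.34, np.float64(0.496), np.float64(-0.457), np.float64(-0.003))]
red_1 [(0.8, np.float64(0.637), np.float64(0.244), np.float64(0.143)), (0.52, np.float64(0.618), np.float64(0.302), np.float64(0.046))]
```

```bash
python3 -m inch '[[0,0.001,0.04,0,0,0,0.5],[0,0.001,0.075,0,0,0,0.5],[0,0.001,0.09,0,0,0,0.5],[0,0.001,0.096,0,0,0,0.5],[0,0.001,0.099,0,0,0,0.5],[0,0.001,0.101,0,0,0,0.5],[0,0.001,0.103,0,0,0,0.5],[0,0.001,0.103,0,0,0,0.5]]'
```

```text
time_s: 31.25
ee_pos: [0.6345, 0.2409, 0.104]
orientation: [[-0.191, 0.982, -0.003], [0.982, 0.191, -0.002], [-0.002, -0.003, -1.0]]
force: [-15.7, -5.9, 23.5]
opening: 0.488
grasp_force: 30.0
```

```bash
python3 -m inch '[[0,0,-0.004,0,0,0,0.5],[0,0,-0.006,0,0,0,0.5],[0,0,-0.006,0,0,0,0.5]]'
```

```text
time_s: 31.55
ee_pos: [0.6357, 0.2418, 0.1041]
orientation: [[-0.191, 0.982, 0.002], [0.982, 0.191, 0.0], [0.0, 0.002, -1.0]]
force: [0.7, -1.5, 4.6]
opening: 0.488
grasp_force: 30.0
```

```bash
python3 -m inch '[[0,0,0,0,0,0,-0.4],[0,0,0,0,0,0,-0.4],[0,0,0,0,0,0,-0.4],[0,0,0,0,0,0,-0.4],[0,0,-0.05,0,0,0,-0.4],[0,0,-0.1,0,0,0,-0.4],[0,0,-0.12,0,0,0,-0.4],[0,0,-0.12,0,0,0,-0.4]]'; python3 go.py .483 .007 .2 11;  python3 - <<'E'
from h import *
for n in ('top','side'):
    p=snap(n,n+'8.png')
    for o in ('brown_1','red_1'): print(o,find(o,p))
E
```

```text
time_s: 32.35
ee_pos: [0.6371, 0.2424, 0.2285]
orientation: [[-0.191, 0.982, 0.009], [0.982, 0.191, 0.003], [0.001, 0.009, -1.0]]
force: [0.1, 0.1, 0.3]
opening: 0.701
grasp_force: 0.0
32.4 [0.637 0.242 0.228] d [-0.2016 -0.1965  0.0265] rot [ 0.5 -0.1  0. ]
brown_1 [(0.6, np.float64(0.484), np.float64(0.006), np.float64(-0.002))]
red_1 []
brown_1 [(0.86, np.float64(0.534), np.float64(0.318), np.float64(0.052)), (0.8, np.float64(0.482), np.float64(0.006), np.float64(0.004)), (0.62, np.float64(0.544), np.float64(0.255), np.float64(0.049))]
red_1 [(0.79, np.float64(0.637), np.float64(0.242), np.float64(0.052)), (0.69, np.float64(0.621), np.float64(0.302), np.float64(0.047)), (0.41, np.float64(0.437), np.float64(-0.218), np.float64(0.046)), (0.19, np.float64(0.42), np.float64(-0.333), np.float64(0.072))]
```

Now the last one, the brown bench jar. Nothing stands near it.

```bash
python3 -m inch '[[-0.202,-0.197,0,0,0,0,-1],[-0.202,-0.197,0,0,0,0,-1],[-0.202,-0.197,0,0,0,0,-1],[-0.202,-0.197,0,0,0,0,-1],[-0.202,-0.197,0,0,0,0,-1],[-0.202,-0.197,0.02,0,0,0,-1],[-0.202,-0.197,0.06,0,0,0,-1],[-0.202,-0.197,0.08,0,0,0,-1],[-0.202,-0.197,0.08,0,0,0,-1]]';python3 go.py .483 .007 .046 11; python3 - <<'E'
from h import *
p=snap('side')
for o in ('brown_1','red_1'): print(o,find(o,p))
E
```

```text
time_s: 33.55
ee_pos: [0.4764, 0.0057, 0.1377]
orientation: [[-0.19, 0.982, -0.009], [0.982, 0.19, 0.001], [0.003, -0.009, -1.0]]
force: [-0.5, 0.5, 0.8]
opening: 0.997
grasp_force: 0.0
33.5 [0.476 0.006 0.138] d [-0.0002  0.0075  0.0917] rot [-0.5 -0.2 -0. ]
brown_1 [(0.85, np.float64(0.535), np.float64(0.32), np.float64(0.049)), (0.64, np.float64(0.541), np.float64(0.257), np.float64(0.051)), (0.62, np.float64(0.481), np.float64(0.008), np.float64(0.001))]
red_1 []
```

```bash
python3 -m inch '[[0,0.005,0,0,0,0,-1],[0,0.005,0.04,0,0,0,-1],[0,0.005,0.08,0,0,0,-1],[0,0.005,0.093,0,0,0,-1],[0,0.005,0.093,0,0,0,-1],[0,0.005,0.093,0,0,0,-1]]';python3 go.py .483 .007 .046 11
```

```text
time_s: 34.3
ee_pos: [0.4864, 0.0066, 0.0514]
orientation: [[-0.191, 0.982, 0.003], [0.982, 0.191, -0.0], [-0.001, 0.002, -1.0]]
force: [0.2, -0.5, 0.6]
opening: 0.998
grasp_force: 0.0
34.3 [0.486 0.007 0.051] d [ 0.001  -0.0033  0.0054] rot [0.1 0.  0. ]
```

```bash
python3 -m inch '[[0,-0.003,0.005,0,0,0,-1],[0,-0.003,0.005,0,0,0,0.5],[0,-0.003,0.005,0,0,0,0.5],[0,-0.003,0.005,0,0,0,0.5],[0,-0.003,0.005,0,0,0,0.5],[0,-0.003,0.005,0,0,0,0.5],[0,-0.003,0.005,0,0,0,0.5],[0,-0.003,-0.04,0,0,0,0.5],[0,-0.003,-0.09,0,0,0,0.5],[0,-0.003,-0.15,0,0,0,0.5]]';python3 go.py .553 .193 .2 11
```

```text
time_s: 35.3
ee_pos: [0.4812, 0.0062, 0.1907]
orientation: [[-0.191, 0.982, -0.002], [0.982, 0.191, 0.0], [0.0, -0.001, -1.0]]
force: [1.4, -0.1, 0.8]
opening: 0.301
grasp_force: 0.0
35.3 [0.481 0.006 0.191] d [ 0.1697  0.1061 -0.0094] rot [-0.1 -0.   0. ]
```

```bash
python3 - <<'E'
from h import *
for n in ('top','side'):
    p=snap(n,n+'9.png')
    for o in ('brown_1','red_1'): print(o,find(o,p))
E
```

```text
brown_1 [(0.68, np.float64(0.539), np.float64(0.25), np.float64(0.053)), (0.65, np.float64(0.532), np.float64(0.316), np.float64(0.047)), (0.33, np.float64(0.626), np.float64(0.3), np.float64(0.048))]
red_1 [(0.76, np.float64(0.63), np.float64(0.245), np.float64(0.047)), (0.62, np.float64(0.625), np.float64(0.303), np.float64(0.049))]
brown_1 [(0.83, np.float64(0.481), np.float64(0.008), np.float64(0.005)), (0.72, np.float64(0.534), np.float64(0.318), np.float64(0.048)), (0.54, np.float64(0.54), np.float64(0.257), np.float64(0.049))]
red_1 []
```

View pics/side9.png

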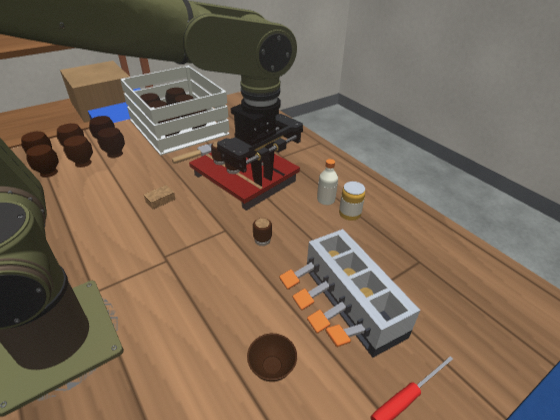

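The jar still stands at (262,231). I lifted before the fingers had closed, so I'll repeat with a longer closing.

```bash
python3 -m inch '[[0,0.001,0,0,0,0,-0.6],[0,0.001,0,0,0,0,-0.6],[0,0.001,0,0,0,0,-0.6],[0,0.001,0,0,0,0,-0.6],[0,0.001,0.04,0,0,0,-0.6],[0,0.001,0.08,0,0,0,-0.6],[0,0.001,0.12,0,0,0,-0.6],[0,0.001,0.144,0,0,0,-0.6],[0,0.001,0.144,0,0,0,-0.6],[0,0.001,0.144,0,0,0,-0.6]]';python3 -m inch '[[0,0,0,0,0,0,0.5],[0,0,0,0,0,0,0.5],[0,0,0,0,0,0,0.5],[0,0,0,0,0,0,0.5],[0,0,0,0,0,0,0.5],[0,0,0,0,0,0,0.5],[0,0,0,0,0,0,0.5],[0,0,0,0,0,0,0.5]]'
```

```text
time_s: 36.6
ee_pos: [0.4831, 0.0063, 0.0459]
orientation: [[-0.191, 0.982, -0.0], [0.982, 0.191, 0.0], [0.0, -0.0, -1.0]]
force: [0.4, -0.2, 0.7]
opening: 0.799
grasp_force: 0.0
time_s: 37.4
ee_pos: [0.4829, 0.0062, 0.0464]
orientation: [[-0.191, 0.982, -0.0], [0.982, 0.191, -0.0], [-0.0, -0.0, -1.0]]
force: [-2.2, -0.5, 6.1]
opening: 0.486
grasp_force: 30.0
```

```bash
python3 -m inch '[[0,0,-0.04,0,0,0,0.5],[0,0,-0.09,0,0,0,0.5],[0,0,-0.14,0,0,0,0.5],[0.17,0.106,-0.154,0,0,0,0.5],[0.17,0.106,-0.154,0,0,0,0.5],[0.17,0.106,-0.154,0,0,0,0.5],[0.17,0.106,-0.154,0,0,0,0.5],[0.17,0.106,-0.154,0,0,0,0.5],[0.17,0.106,-0.154,0,0,0,0.5]]';python3 go.py .553 .193 .1 11; python3 - <<'E'
from h import *
p=snap('side')
for o in ('brown_1','red_1'): print(o,find(o,p))
E
```

```text
time_s: 38.3
ee_pos: [0.5542, 0.1943, 0.1987]
orientation: [[-0.193, 0.981, -0.001], [0.981, 0.193, -0.001], [-0.0, -0.001, -1.0]]
force: [-0.8, -0.6, -2.4]
opening: 0.487
grasp_force: 30.0
38.3 [0.554 0.194 0.199] d [-0.001  -0.0013  0.0987] rot [-0.1  0.   0.1]
brown_1 [(0.86, np.float64(0.552), np.float64(0.197), np.float64(0.155)), (0.81, np.float64(0.542), np.float64(0.256), np.float64(0.049)), (0.62, np.float64(0.533), np.float64(0.317), np.float64(0.048)), (0.51, np.float64(0.434), np.float64(-0.213), np.float64(0.047))]
red_1 [(0.77, np.float64(0.633), np.float64(0.244), np.float64(0.048)), (0.6, np.float64(0.62), np.float64(0.303), np.float64(0.048))]
```

```bash
python3 -m inch '[[-0.001,-0.001,0.04,0,0,0,0.5],[-0.001,-0.001,0.075,0,0,0,0.5],[-0.001,-0.001,0.09,0,0,0,0.5],[-0.001,-0.001,0.096,0,0,0,0.5],[-0.001,-0.001,0.099,0,0,0,0.5],[-0.001,-0.001,0.101,0,0,0,0.5],[-0.001,-0.001,0.101,0,0,0,0.5]]'
```

```text
time_s: 39.15
ee_pos: [0.5547, 0.1924, 0.1002]
orientation: [[-0.191, 0.982, 0.002], [0.982, 0.191, 0.001], [0.0, 0.003, -1.0]]
force: [-0.2, 0.5, -0.8]
opening: 0.486
grasp_force: 30.0
```

```bash
python3 -m inch '[[0,0,0.002,0,0,0,0.5],[0,0,0.003,0,0,0,0.5],[0,0,0.003,0,0,0,0.5]]'
```

```text
time_s: 39.45
ee_pos: [0.5542, 0.1925, 0.0964]
orientation: [[-0.191, 0.982, 0.001], [0.982, 0.191, 0.0], [0.0, 0.001, -1.0]]
force: [0.4, 0.7, 0.2]
opening: 0.494
grasp_force: 30.0
```

```bash
python3 -m inch '[[0,0,0.001,0,0,0,0.5],[0,0,0.002,0,0,0,0.5]]'
```

```text
time_s: 39.65
ee_pos: [0.5543, 0.1925, 0.0963]
orientation: [[-0.191, 0.982, 0.0], [0.982, 0.191, 0.0], [-0.0, 0.0, -1.0]]
force: [-7.0, -1.4, 15.3]
opening: 0.493
grasp_force: 30.0
```

Contact. Release, retreat clear of the shelf and check.

```bash
python3 -m inch '[[0,0,-0.001,0,0,0,-0.4],[0,0,-0.001,0,0,0,-0.4],[0,0,-0.001,0,0,0,-0.4],[0,0,-0.001,0,0,0,-0.4],[0,0,-0.05,0,0,0,-0.4],[0,0,-0.1,0,0,0,-0.4],[-0.1,0,-0.15,0,0,0,-0.4],[-0.2,0,-0.15,0,0,0,-0.4],[-0.2,0,-0.15,0,0,0,-0.4],[-0.2,0,-0.15,0,0,0,-0.4]]'; python3 -m inch '[[-0.15,-0.1,-0.05,0,0,0,-0.4],[-0.15,-0.1,-0.05,0,0,0,-0.4],[-0.15,-0.1,-0.05,0,0,0,-0.4],[-0.15,-0.1,-0.05,0,0,0,-0.4],[-0.15,-0.1,-0.05,0,0,0,-0.4],[-0.15,-0.1,-0.05,0,0,0,-0.4]]'; python3 - <<'E'
from h import *
for n in ('top','side'):
    p=snap(n,n+'10.png')
    for o in ('brown_1','red_1','row_front','row_back'):
        f=find(o,p); print(n,o,[tuple(map(float,a)) for a in f])
        F=np.array([.5405,.2555]) if 'b' in o[:1] else np.array([.629,.2725])
        a=np.radians(11); X=np.array([[np.cos(a),np.sin(a)],[-np.sin(a),np.cos(a)]])
        for q in f: print('   local',(X@(np.array(q[1:3])-F)*1000).round())
cv2.imwrite('pics/c10.png',cv2.resize(p['img'][120:220,160:320,::-1],(800,500),interpolation=cv2.INTER_CUBIC))
E
```

```text
time_s: 40.65
ee_pos: [0.5905, 0.0018, 0.2428]
orientation: [[-0.192, 0.981, 0.001], [0.981, 0.192, 0.0], [-0.0, 0.001, -1.0]]
force: [0.6, -0.3, -0.5]
opening: 0.699
grasp_force: 0.0
time_s: 41.25
ee_pos: [0.5208, -0.1634, 0.2922]
orientation: [[-0.189, 0.982, 0.0], [0.982, 0.189, 0.0], [0.0, 0.0, -1.0]]
force: [-0.4, 0.3, -0.3]
opening: 0.7
grasp_force: 0.0
top brown_1 [(0.74, 0.534, 0.314, 0.047), (0.53, 0.54, 0.248, 0.052)]
   local [ 5. 59.]
   local [-2. -7.]
top red_1 [(0.7, 0.648, 0.268, 0.049), (0.59, 0.625, 0.302, 0.052)]
   local [18. -8.]
   local [ 2. 30.]
top row_front [(0.95, 0.542, 0.254, 0.05), (0.49, 0.496, -0.466, -0.001)]
   local [-89.  -2.]
   local [-271. -700.]
top row_back [(0.7, 0.63, 0.274, 0.051)]
   local [1. 1.]
side brown_1 [(0.87, 0.536, 0.317, 0.048), (0.84, 0.553, 0.193, 0.053), (0.72, 0.543, 0.255, 0.052)]
   local [ 7. 61.]
   local [  0. -64.]
   local [ 2. -1.]
side red_1 [(0.63, 0.618, 0.301, 0.049), (0.59, 0.654, 0.264, 0.05)]
   local [-5. 30.]
   local [ 23. -13.]
side row_front [(0.72, 0.542, 0.249, 0.053), (0.42, 0.582, 0.265, -0.0), (0.24, 0.425, -0.274, 0.046)]
   local [-90.  -6.]
   local [-48.   2.]
   local [-305. -498.]
side row_back [(0.96, 0.628, 0.271, 0.05), (0.56, 0.534, 0.32, 0.05)]
   local [-1. -1.]
   local [-84.  65.]
```

View pics/c10.png

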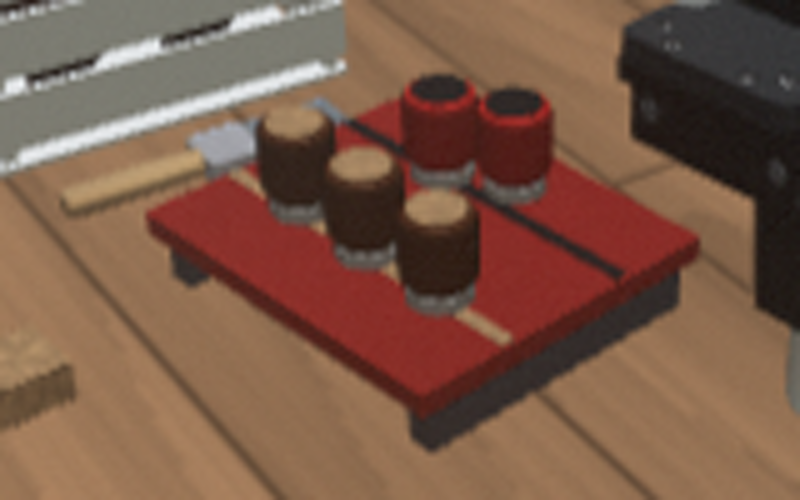

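View pics/top10.png

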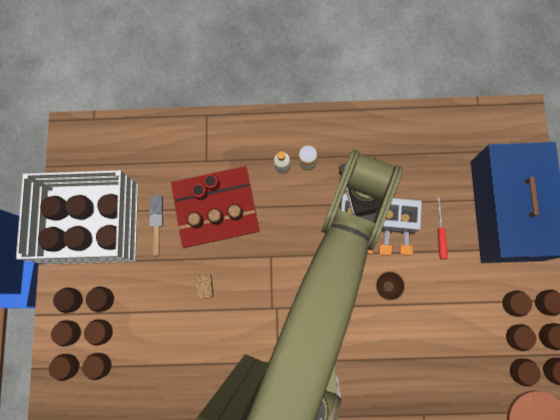

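The picture shows three browns neatly on the front line. One red jar was knocked about 22 mm behind the black line (crop 515,145), next to its neighbour. I'll re-grasp it with the jaws across the contact direction and set it back.

```bash
python3 go.py .651 .266 .2 39
```

```text
41.8 [ 0.521 -0.162  0.292] d [0.3956 0.2097 0.0921] rot [ -0.   -0.  -27.9]
```

```bash
python3 -m inch '[[0.396,0.21,0.06,0,0,-28,-1],[0.396,0.21,0.06,0,0,-28,-1],[0.396,0.21,0.06,0,0,-28,-1],[0.396,0.21,0.06,0,0,-28,-1],[0.396,0.21,0.06,0,0,-28,-1],[0.396,0.21,0.06,0,0,-28,-1],[0.396,0.21,0.06,0,0,-28,-1],[0.396,0.21,0.06,0,0,-28,-1],[0.396,0.21,0.06,0,0,-28,-1],[0.396,0.21,0.06,0,0,-28,-1]]'; python3 -m inch '[[0,0,0,0,0,0,-1],[0,0,0,0,0,0,-1]]'; python3 go.py .651 .266 .098 39; python3 - <<'E'
from h import *
for n in ('top','side'):
    p=snap(n); print(find('red_1',p))
E
```

```text
time_s: 42.75
ee_pos: [0.651, 0.2711, 0.2297]
orientation: [[-0.634, 0.774, -0.003], [0.774, 0.634, 0.001], [0.002, -0.002, -1.0]]
force: [0.3, -0.0, 0.8]
opening: 0.998
grasp_force: 0.0
time_s: 42.95
ee_pos: [0.6514, 0.2653, 0.2324]
orientation: [[-0.629, 0.777, 0.0], [0.777, 0.629, -0.0], [-0.0, -0.0, -1.0]]
force: [-0.7, -0.2, -0.2]
opening: 1.001
grasp_force: 0.0
43.0 [0.651 0.265 0.232] d [0.0009 0.0002 0.1344] rot [-0.  0. -0.]
[(0.35, np.float64(0.718), np.float64(0.039), np.float64(0.0))]
[(0.9, np.float64(0.655), np.float64(0.261), np.float64(0.046)), (0.8, np.float64(0.623), np.float64(0.301), np.float64(0.046))]
```

```bash
python3 -m inch '[[0,0,0.05,0,0,0,-1],[0,0,0.09,0,0,0,-1],[0,0,0.12,0,0,0,-1],[0,0,0.132,0,0,0,-1],[0,0,0.132,0,0,0,-1],[0,0,0.132,0,0,0,0.5],[0,0,0.132,0,0,0,0.5],[0,0,0.132,0,0,0,0.5],[0,0,0.132,0,0,0,0.5],[0,0,0.132,0,0,0,0.5]]'; python3 -m inch '[[0,0,0,0,0,0,0.5],[0,0,0,0,0,0,0.5],[0,0,0,0,0,0,0.5],[0,0,0,0,0,0,0.5],[0,0,-0.02,0,0,0,0.5],[0,0,-0.02,0,0,0,0.5]]';python3 go.py .635 .241 .12 11; python3 - <<'E'
from h import *
p=snap('side','side11.png'); print(find('red_1',p))
E
```

```text
time_s: 44.15
ee_pos: [0.6517, 0.266, 0.1011]
orientation: [[-0.63, 0.777, 0.001], [0.777, 0.63, 0.0], [-0.0, 0.001, -1.0]]
force: [-0.2, -0.1, -0.1]
opening: 0.637
grasp_force: 0.0
time_s: 44.75
ee_pos: [0.6526, 0.2662, 0.1225]
orientation: [[-0.63, 0.777, 0.003], [0.777, 0.63, 0.001], [-0.001, 0.003, -1.0]]
force: [0.1, -0.0, -0.0]
opening: 0.488
grasp_force: 30.0
44.8 [0.653 0.266 0.122] d [-0.0085 -0.0296  0.0024] rot [ 0.2  0.  28. ]
[(0.87, np.float64(0.619), np.float64(0.304), np.float64(0.049)), (0.51, np.float64(0.656), np.float64(0.26), np.float64(0.072))]
```

```bash
python3 -m inch '[[-0.005,-0.028,0,0,0,28,0.5],[-0.005,-0.028,0,0,0,28,0.5],[-0.005,-0.028,0,0,0,28,0.5],[-0.005,-0.028,0,0,0,28,0.5],[-0.005,-0.028,0,0,0,28,0.5],[-0.005,-0.028,0.01,0,0,28,0.5],[-0.005,-0.028,0.015,0,0,28,0.5],[-0.005,-0.028,0.018,0,0,28,0.5],[-0.005,-0.028,0.02,0,0,28,0.5],[-0.005,-0.028,0.02,0,0,28,0.5]]'
```

```text
time_s: 45.85
ee_pos: [0.6328, 0.2444, 0.1004]
orientation: [[-0.191, 0.982, -0.0], [0.982, 0.191, -0.0], [-0.0, -0.0, -1.0]]
force: [-0.1, -0.1, -0.7]
opening: 0.49
grasp_force: 30.0
```

```bash
python3 -m inch '[[0,0,0.002,0,0,0,0.5],[0,0,0.003,0,0,0,0.5],[0,0,0.003,0,0,0,0.5]]'
```

```text
time_s: 46.15
ee_pos: [0.633, 0.2445, 0.1003]
orientation: [[-0.191, 0.982, -0.0], [0.982, 0.191, -0.0], [-0.0, -0.0, -1.0]]
force: [-6.1, -2.0, 11.9]
opening: 0.489
grasp_force: 30.0
```

```bash
python3 -m inch '[[0,0,-0.002,0,0,0,-0.4],[0,0,-0.002,0,0,0,-0.4],[0,0,-0.002,0,0,0,-0.4],[0,0,-0.002,0,0,0,-0.4],[0,0,-0.05,0,0,0,-0.4],[0,0,-0.1,0,0,0,-0.4],[-0.1,0,-0.15,0,0,0,-0.4],[-0.2,0,-0.15,0,0,0,-0.4],[-0.2,0,-0.15,0,0,0,-0.4],[-0.2,0,-0.15,0,0,0,-0.4]]'; python3 -m inch '[[-0.15,-0.1,-0.05,0,0,0,-0.4],[-0.15,-0.1,-0.05,0,0,0,-0.4],[-0.15,-0.1,-0.05,0,0,0,-0.4],[-0.15,-0.1,-0.05,0,0,0,-0.4],[-0.15,-0.1,-0.05,0,0,0,-0.4],[-0.15,-0.1,-0.05,0,0,0,-0.4]]'; python3 - <<'E'
from h import *
a=np.radians(11); X=np.array([[np.cos(a),np.sin(a)],[-np.sin(a),np.cos(a)]])
for n in ('top','side'):
    p=snap(n,n+'12.png')
    for o,F in (('brown_1',[.541,.2545]),('red_1',[.629,.2725])):
        for q in find(o,p): print(n,o,float(q[0]),float(q[3]),(X@(np.array(q[1:3])-F)*1000).round())
cv2.imwrite('pics/c12.png',cv2.resize(p['img'][120:220,160:320,::-1],(800,500),interpolation=cv2.INTER_CUBIC))
E
```

```text
time_s: 47.15
ee_pos: [0.6697, 0.0539, 0.2464]
orientation: [[-0.192, 0.981, 0.001], [0.981, 0.192, 0.0], [-0.0, 0.001, -1.0]]
force: [0.5, 0.9, 0.8]
opening: 0.699
grasp_force: 0.0
time_s: 47.75
ee_pos: [0.6001, -0.1113, 0.296]
orientation: [[-0.189, 0.982, 0.001], [0.982, 0.189, 0.0], [0.0, 0.001, -1.0]]
force: [0.3, 0.2, -0.8]
opening: 0.7
grasp_force: 0.0
top brown_1 0.77 0.052 [-0. -6.]
top brown_1 0.68 0.048 [  1. -61.]
top brown_1 0.59 0.045 [ 1. 66.]
top brown_1 0.54 0.045 [-179. -386.]
top red_1 0.7 0.049 [-0. 30.]
top red_1 0.55 0.045 [ -1. -26.]
side brown_1 0.78 0.052 [ -1. -61.]
side brown_1 0.61 0.053 [0. 0.]
side brown_1 0.5 0.05 [ 4. 66.]
side red_1 0.59 0.052 [ -0. -32.]
side red_1 0.52 0.051 [-5. 30.]
```

View pics/c12.png

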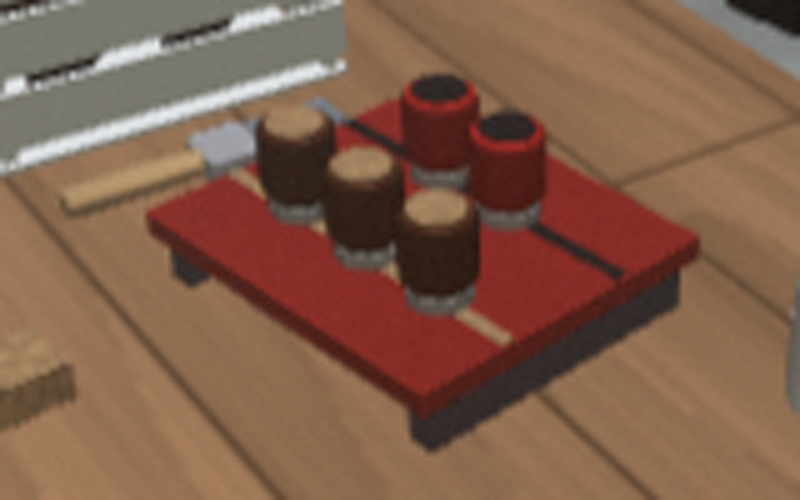

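Both rows now stand upright on their lines: three brown in front (crop 295–440, 160–250) and two red at the back (440,130 and 508,170). The gaps are about 15 mm and the robot is clear, so I'll hand in.

```bash
python3 -c "
from bench import env
print(env.job_done())"
```

```text
the job is handed in; nothing more can be done
None
```

The job is handed in at about 48 s of the 208 s: levers 1, 2 and 3 were pressed, all five jars present stand upright on the shelf (three brown on the front line, two red on the back line, all within about 5 mm by the last pictures), one red jar that had been knocked off its line was reset, and I saw no bystander moved; the verdict was not shown.

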